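# Eject the toothpick cassette and add it to the row

## Robot

A 6-joint arm with a two-finger parallel gripper is mounted at the origin on the work surface. World frame = base frame: x ahead of the robot, y to its left, z up, the work surface at z = 0. Lengths are in m, angles in rad, forces in N, time in s.
With the tool pointing down it reaches from about 0.3 to 0.875 m from the base axis. Payload 6.4 kg.
Tool frame: the origin (TCP) lies between the finger pads; the fingertips stand 14 mm ahead of it and the grasp point (between the pads) lies 5 mm behind it; z points along the fingers, y is the direction in which the jaws open and shut (so a half turn about z gives the same grasp; the last joint's range is limited). The gripper opens to 88 mm and grips with 3 to 60 N. Pads are 18 mm wide; open, the fingers measure 123 mm over their backs; the gripper's body (75 mm by 187 mm) begins 45 mm behind the grasp point.
Start: joints at [-1.362, 0.181, 1.607, -0, 1.354, -0.206], TCP at [0.232, -0.526, 0.253] pointing down, gripper open.
Joint ranges: [-2.99, 2.99], [-0.89, 2.07], [0.3, 2.58], [-1.14, 4.28], [0, 2.63], [-3.12, 3.12]. Speed limits (rad/s): [2.57, 2.57, 3.01, 3.14, 3.14, 3.14].

## Interface

Orientations are given as a unit quaternion [x, y, z, w].
In Python, from bench import * gives the robot as it stands.
- The arm moves only by the tool arm_command, never from a script. Its argument "steps" is a list that holds one entry, the list of rows, each a list of 4 numbers: the shift along the tool's x, y, z each as a share of 4 cm, from -1 to 1, then the turn about the tool's z as a share of 0.15 rad, from -1 to 1. In form: [[[tx, ty, tz, roll], ...]]. A call has 1 to 10 rows; each row shifts and turns the commanded pose from where the row before left it, along the tool's axes as they then stand; what a row does not reach is not made up. A row lasts 1/8 s, in which the tool goes at most 62.5 mm and 10.7 degrees, less where a joint would pass 70% of its speed; a pose out of reach is approached as far as the arm can. A call with a number of a shift or a turn outside -1 to 1 is refused whole. A call with a gripper value outside its range is refused whole. "gripper" is the opening, from -1 (shut) to 1 (fully open), set as the call begins (left out, the last holds). The fingers move at their own pace and stop on an object; the grip force is fixed at half the most. Time passes only in rows, so rows that do not move let the fingers close. It gives the time, the measured TCP pose, the force and the opening at its end, in the units of the state.
- state(): the state, without advancing time (a new reading comes with each control period).
- capture(name): name is "scene" or "top"; returns a dict with "frame" (384x512x3 uint8, red, green, blue), "mtx" (3x3 intrinsics, pixels), "world_to_cam" (4x4, takes a point from world to camera coordinates). Camera axes: x right, y down, z forward; pixel columns grow to the right and rows downward; lengths in m; the calibration is good to about 2 mm. A picture is of the moment at which its call begins. There is no depth.
- finish_job(): hands the job in, once; it reports no verdict.
Trained networks look in the newest picture that a camera, given by its name, has taken for a name from the list of things; names that differ only in an ending like _2 or _b are one class to them, and where a whole thing is asked for, a point or a joint stands for the part that bears it (a point fixed in the world has none). Each returns a list of dicts, best first, with "conf" (0 to 1); they miss things now and then, are a little off and sometimes report something else, mostly with a low value. They report only what shows in the picture. A call takes as long as a camera call. They do not tell look-alikes from the thing itself.
- look_for(name, camera): "location" ([column, row] in pixels, amid what is visible of it).
- regions_of(name, camera): "mask" (384x512 bool, what is visible of it) and "location" ([column, row] in pixels, amid what is visible of it).
The state is a dict: "time": time; "joints": joint angles; "dq": joint speeds; "tau": joint torques, N m; "position": TCP position; "eef_rot": TCP orientation; "contact_force": force on the tool from outside, world axes, zero at the start; "torque": the same for the moment, N m; "finger_gap": opening from 0.0 (shut) to 1.0 (fully open).
Only numpy, scipy, OpenCV 4.12 (cv2) and the standard library are available. Lean on these libraries where they do the work, as an engineer would, in place of code of your own. Each camera call takes 0.05 s, during which the arm holds its last target. There are 200 camera calls.

## Task

Push the thumb slide on top of the white toothpick dispenser all the way along, so that its spring ejector drives the cassette right out of the mouth, and let the slide spring back. Then lay the cassette, window up, on the low bamboo shelf at an end of the row of two cassettes where the board has room, side by side with them: parallel, ends in line, and with the same gap as those two have between them. Leave those two cassettes and the other things on the table where they are.

Things in the scene. Friction and masses are not known exactly. Their poses are not given: they have to be found in the camera images.
- dispenser: White dispenser fixed to the table: sleeve 46 mm wide (x), y -89 mm to 0, 31 mm high, a 12 mm slot along its roof, open at the +y end (mouth); then a flat tongue, y 0 to 75 mm, 46 mm wide, top 4 mm above the table, with a lip 3 mm thick and 3 mm high at its end. Origin: on the table under the middle of the mouth; +y points out of the mouth (ejecting direction), z up.
- ejector (a joint): Travel of the spring ejector slide along the dispenser's +y, in m: 0 at rest (back), 0.068 forward at its stop. The spring pushes back with 3 N at 0, 9 N at the stop, and returns the slide when let go. At full travel the cassette's rear end is about 2 mm out of the mouth; the cassette stays on the tongue when the slide returns.
- tab (a point): Centre of the grey upright thumb tab of the ejector slide: 26 mm wide (dispenser x), 10 mm thick (dispenser y), 26 mm high; its underside is 2 mm above the sleeve's roof (tab from 33 to 59 mm above the table). It moves with the slide; at rest it is 72 mm behind the mouth.
- cassette: The toothpick cassette held inside the dispenser: a closed white plastic box 30 mm wide (x), 60 mm long (y) and 20 mm high with a window showing toothpicks on top, about 40 g. Origin: centre of its underside; z up through the window. At the start its front end is 4 mm inside the mouth and its underside 4 mm above the table.
- shelf: Low bamboo riser shelf, fixed to the table: board 110 mm deep (x), 250 mm long (y), flat top 40 mm above the table. Origin: on the table under the middle of the board. The row runs along its y. There is always room for a third cassette at one end of the row at least, sometimes at both.
- row_a: A cassette lying on the shelf, same box, but here its own frame has the 60 mm length along x and the 30 mm width along y. Origin: centre of its underside. Its +y points to row_b, whose centre is about 70 mm away (a gap of about 40 mm). A free place of the row is 70 mm from it along its -y.
- row_b: The other cassette on the shelf, same shape and frame as row_a. A free place of the row is 70 mm from it along its +y.
- humidifier: Bystander: white ceramic humidifier, 108 mm across, 130 mm high, small knob on its near side; origin under its centre.
- jar: Bystander: amber glass jar with clip-on lid, 70 mm across, 82 mm high; origin under its centre.
- coaster_a: Bystander: round steel coaster, 90 mm across, 5 mm thick; origin under its centre.
- coaster_b: Bystander: round steel coaster, 90 mm across, 5 mm thick; origin under its centre.
Things that resemble listed ones, but are neither listed nor needed, are in the scene too. What is shaped like the cassette but red is not meant. Leave any red look-alike of the dispenser alone.

How it is judged:
On the way:
1. the slide is pushed to within 8 mm of its stop and the cassette is out of the mouth, on the tongue (value of joint ejector above 0.06 m and y of cassette in the frame of dispenser above 0.022 m).
At the end, for the whole second after the job is handed in: Cassette at rest on the shelf, window up, centre 58 to 82 mm beyond row_a (its -y) or row_b (its +y), ends in line with that neighbour within 12 mm, parallel to row_a within 0.2 rad; row_a and row_b moved under 12 mm; ejector slide within 6 mm of rest (((x of cassette in the frame of row_a between -0.012 and 0.012 m and y of cassette in the frame of row_a between -0.082 and -0.058 m) or (x of cassette in the frame of row_b between -0.012 and 0.012 m and y of cassette in the frame of row_b between 0.058 and 0.082 m)) and z of cassette in the frame of shelf between 0.036 and 0.044 m and angle between cassette's own z axis and vertical below 0.1 rad and angle between the y axis of cassette and the x axis of row_a, either way round below 0.2 rad and distance of each of row_a, row_b from where it was at the start of the episode below 0.012 m and linear speed of cassette below 0.02 m/s and value of joint ejector below 0.006 m); the robot touches nothing.
It fails at once if a bystander (humidifier, jar or coaster) is moved more than 25 mm (distance of any of humidifier, jar, coaster_a, coaster_b from where it was at the start of the episode above 0.025 m).
It fails at once if row_a or row_b is moved more than 20 mm (distance of any of row_a, row_b from where it was at the start of the episode above 0.02 m).
It also fails if it takes over 58 s, if anything falls off the work surface, if the arm or the gripper's body presses on something with over 40 N, if the wrist force passes 120 N, or if a joint passes its speed limit or range.

## Working session

There is one attempt and no reset: what is moved stays moved. The work goes in short steps, Python scripts to look and compute and a tool call to move; the robot and the scene stay as the last step left them, time stands still between calls to the robot, and variables do not carry over. Pictures are saved under pics/ and viewed, about 8 in all and at most 12, crops included, and the job is handed in when it is done.

Besides the shell and the picture viewer there is one more tool, called after ">>>" as name(argument=value, ...) on one line, values as JSON. arm_command: Moves the arm, as the interface text tells. Shift numbers are shares of 4 cm and turn numbers shares of 0.15 rad, none past 1 either way. Its arguments: {"type":"object","properties":{"steps":{"type":"array","items":{"type":"array","items":{"type":"array","items":{"type":"number","minimum":-1,"maximum":1}}}},"gripper":{"type":"number"}},"required":["steps"]}

```bash
mkdir -p pics; cat > h.py <<'E'
from bench import *
import numpy as np, cv2
def px2w(c,uv,z):
    K=np.array(c["mtx"]);T=np.array(c["world_to_cam"]);R=T[:3,:3];t=T[:3,3]
    d=R.T@np.linalg.inv(K)@np.array([uv[0],uv[1],1.]);o=-R.T@t
    return o+d*(z-o[2])/d[2]
def w2px(c,p):
    q=np.array(c["world_to_cam"])@np.append(p,1);q=np.array(c["mtx"])@q[:3];return q[:2]/q[2]
E
python3 - <<'E'
from h import *
s=capture("scene");t=capture("top")
for n,c in(("scene",s),("top",t)):
    cv2.imwrite(f"pics/{n}0.png",cv2.resize(c["frame"][:,:,::-1],(800,600),interpolation=cv2.INTER_CUBIC))
    T=np.array(c["world_to_cam"]);print(n,-T[:3,:3].T@T[:3,3],np.array(c["mtx"])[0,0])
for n in["dispenser","tab","cassette","shelf","row_a","humidifier","jar","coaster_a"]:
    for cn,c in(("top",t),("scene",s)):
        print(n,cn,[(round(r["conf"],2),np.round(r["location"]).tolist(),np.round(px2w(c,r["location"],0.03)[:2],3).tolist()) for r in look_for(n,cn)])
print(state())
E
```

```text
scene [1.13534885 0.59984781 1.05122697] 488.63251127521335
top [0.49443403 0.01902363 0.96734613] 424.3845535534408
dispenser top [(0.83, [128.0, 257.0], [0.476, 0.314]), (0.69, [210.0, 118.0], [0.798, 0.147]), (0.59, [217.0, 238.0], [0.524, 0.12])]
dispenser scene [(0.83, [370.0, 239.0], [0.487, 0.339]), (0.74, [294.0, 203.0], [0.54, 0.135])]
tab top [(0.62, [244.0, 236.0], [0.531, 0.062])]
tab scene [(0.58, [353.0, 211.0], [0.45, 0.257]), (0.56, [279.0, 180.0], [0.514, 0.055])]
cassette top [(0.94, [229.0, 278.0], [0.439, 0.091]), (0.7, [243.0, 201.0], [0.608, 0.066])]
cassette scene [(0.59, [309.0, 177.0], [0.448, 0.104]), (0.55, [259.0, 209.0], [0.618, 0.084])]
shelf top [(0.75, [351.0, 253.0], [0.499, -0.173])]
shelf scene [(0.65, [222.0, 135.0], [0.511, -0.178])]
row_a top [(0.82, [328.0, 245.0], [0.515, -0.124]), (0.71, [361.0, 250.0], [0.507, -0.195])]
row_a scene [(0.81, [234.0, 143.0], [0.509, -0.13]), (0.69, [281.0, 177.0], [0.501, 0.05])]
humidifier top [(0.79, [270.0, 130.0], [0.771, 0.008])]
humidifier scene [(0.88, [199.0, 218.0], [0.749, 0.0]), (0.49, [216.0, 130.0],
[... 388 characters left out ...]
8])]
{'time': 0.9, 'joints': array([-1.36229698e+00,  1.80784270e-01,  1.60697711e+00, -3.66952120e-05,
        1.35381647e+00, -2.06300001e-01]), 'dq': array([-9.00520820e-04,  1.28428832e-04, -4.11924288e-05, -6.40192804e-04,
        2.90285859e-05, -1.07900883e-03]), 'tau': array([ 7.78293979e-04, -4.33821201e+01, -3.42172372e+01,  7.03267241e-02,
        3.09063261e-02,  7.85750558e-07]), 'position': array([ 0.23173872, -0.52625486,  0.25273439]), 'eef_rot': array([ 9.78568858e-01,  2.05919862e-01, -1.79092676e-05,  7.42521875e-06]), 'contact_force': array([-0.07707912,  0.09530919,  0.86455868]), 'torque': array([-0.02198959,  0.04140036,  0.02646976]), 'finger_gap': 0.9974079588919529}
```

View pics/top0.png

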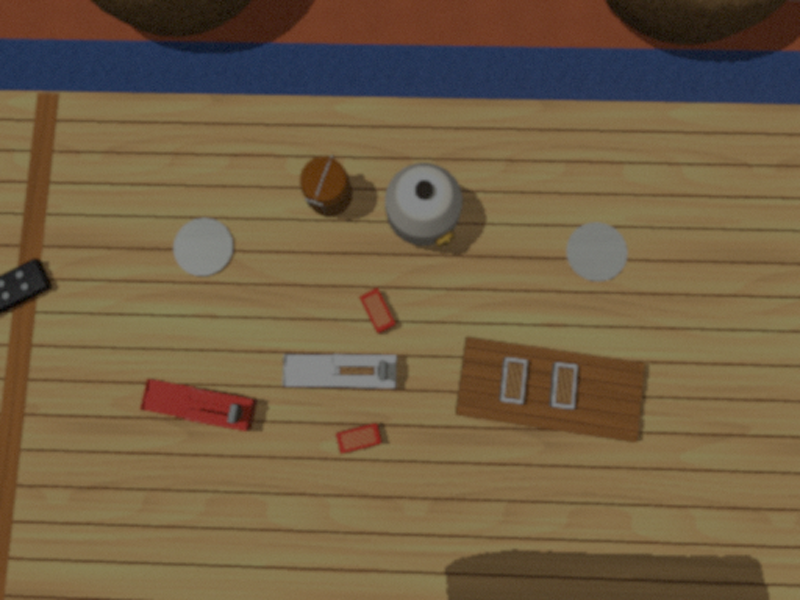

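View pics/scene0.png

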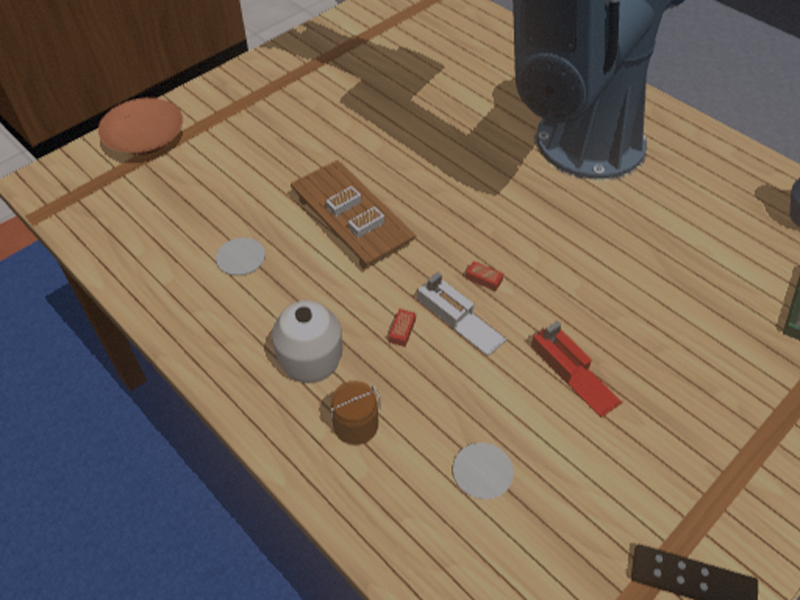

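The white dispenser is at about (340,371) in the top view, with its mouth to the left (world +y), and the tab is at (383,370). Three things could be mistaken for what I want:
- the red dispenser at (198,405)
- the red cassette at (378,310)
- the red cassette at (359,438)

I choose the white dispenser. The row cassettes are at (513,380) and (565,385). The board has room only on the right (-y) side. Next I fit the poses by silhouettes.

```bash
cat >> h.py <<'E'
from scipy.optimize import minimize
def box(x0,x1,y0,y1,z0,z1): return np.array([[x,y,z] for x in(x0,x1) for y in(y0,y1) for z in(z0,z1)],float)
DISP=[box(-.023,.023,-.089,0,0,.031),box(-.023,.023,0,.075,0,.004)]
ROW=[box(-.03,.03,-.015,.015,0,.02)]
SHELF=[box(-.055,.055,-.125,.125,.036,.04)]
def place(P,p,z): 
    c,s=np.cos(p[2]),np.sin(p[2]);return np.c_[P[:,0]*c-P[:,1]*s+p[0],P[:,0]*s+P[:,1]*c+p[1],P[:,2]+z]
def sil(c,boxes,p,z,k=4):
    m=np.zeros((384*k,512*k),np.uint8)
    for b in boxes:
        uv=np.array([w2px(c,q) for q in place(b,p,z)]);
        cv2.fillConvexPoly(m,cv2.convexHull(np.round((uv+.5)*k*16-8).astype(np.int32)),255,shift=4)
    return cv2.resize(m,(512,384),interpolation=cv2.INTER_AREA)/255.
def fit(views,boxes,p0,z):
    # views: list of (capture, float mask)
    def cost(q):
        p=q*np.array([.01,.01,.1])+p0
        return sum(np.abs(sil(c,boxes,p,z)-m).sum()/m.sum() for c,m in views)
    r=minimize(cost,np.zeros(3),method="Nelder-Mead",options=dict(initial_simplex=[[0,0,0],[1,0,0],[0,1,0],[0,0,1]],maxfev=250,xatol=.01,fatol=1e-4))
    return r.x*np.array([.01,.01,.1])+p0,r.fun
def white(c,boxes,p0,z,thr=70):
    hsv=cv2.cvtColor(c["frame"],cv2.COLOR_RGB2HSV)
    near=cv2.dilate(sil(c,boxes,p0,z),np.ones((11,11)))>.05
    m=((hsv[...,1]<thr)&(hsv[...,2]>70)&near).astype(np.uint8)
    m=cv2.morphologyEx(m,cv2.MORPH_CLOSE,np.ones((7,7)))
    n,l,st,_=cv2.connectedComponentsWithStats(m);m=(l==1+np.argmax(st[1:,4])).astype(np.uint8)
    cs,_=cv2.findContours(m,cv2.RETR_EXTERNAL,cv2.CHAIN_APPROX_NONE);cv2.drawContours(m,cs,-1,1,-1)
    return m.astype(float)
E
python3 - <<'E'
from h import *
s=capture("scene");t=capture("top");im=t["frame"].copy()
big=cv2.resize(im,None,fx=3,fy=3,interpolation=cv2.INTER_CUBIC)
def draw(m,col):
    cs,_=cv2.findContours((cv2.resize(m,None,fx=3,fy=3)>.5).astype(np.uint8),cv2.RETR_EXTERNAL,cv2.CHAIN_APPROX_NONE);cv2.drawContours(big,cs,-1,col,1)
for n,b,p0,z in(("disp",DISP,[.525,.115,0],0),("r1",ROW,[.51,-.122,-.08],.04),("r2",ROW,[.50,-.19,-.08],.04)):
    p0=np.array(p0);v=[(c,white(c,b,p0,z)) for c in(t,s)]
    for k,vv in(("top",v[:1]),("scene",v[1:]),("both",v)): 
        p,f=fit(vv,b,p0,z);print(n,k,p.round(4),round(f,3))
        if k=="top": draw(sil(t,b,p,z),(255,0,255))
r=regions_of("shelf","top")
mm=cv2.morphologyEx(r[0]["mask"].astype(np.uint8),cv2.MORPH_CLOSE,np.ones((15,15))).astype(float)
p,f=fit([(t,mm)],SHELF,np.array([.5,-.175,-.08]),0);print("shelf",p.round(4),f);draw(sil(t,SHELF,p,0),(0,255,255))
cv2.imwrite("pics/fit.png",cv2.cvtColor(big[580:880,500:1280],cv2.COLOR_RGB2BGR))
E
```

```text
disp top [0.5267 0.1293 0.0008] 0.048
disp scene [0.5239 0.1312 0.0088] 0.044
disp both [0.5252 0.1304 0.0036] 0.147
r1 top [ 0.5184 -0.1209 -0.1023] 0.049
r1 scene [ 0.5155 -0.1209 -0.1242] 0.297
r1 both [ 0.5177 -0.1209 -0.1062] 0.376
r2 top [ 0.5129 -0.1888 -0.0852] 0.057
r2 scene [ 0.5111 -0.1857 -0.0832] 0.269
r2 both [ 0.512  -0.1882 -0.0796] 0.38
shelf [ 0.51   -0.1732 -0.1218] 0.16919831223628692
```

View pics/fit.png

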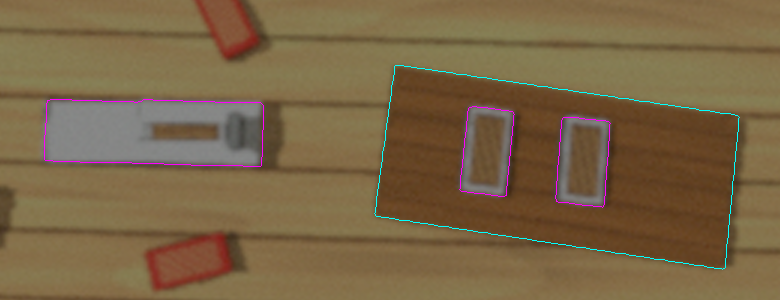

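The overlay fits well. In the world frame:
- **Dispenser:** mouth at (0.5255, 0.130), yaw about 0.004.
- **Row cassettes:** (0.518, -0.121) and (0.5125, -0.1885), yaw about -0.09.
- **Free place:** about (0.506, -0.258).

First I turn the tool so that its x axis lies along the dispenser's +y, with the fingers shut.

>>> arm_command(steps=[[[0,0,0,-0.966],[0,0,0,-0.966],[0,0,0,-0.966],[0,0,0,-0.966],[0,0,0,-0.966],[0,0,0,-0.966],[0,0,0,-0.966],[0,0,0,-0.966],[0,0,0,0],[0,0,0,0]]], gripper=-1)

```text
time: 2.3
position: [0.2318, -0.5262, 0.2527]
eef_rot: [0.707, 0.707, 0.0, -0.0]
contact_force: [0.0, -0.2, 0.3]
finger_gap: 0.005
```

>>> arm_command(steps=[[[0.98,0.525,0,0],[0.98,0.525,0,0],[0.98,0.525,0,0],[0.98,0.525,0,0],[0.98,0.525,0,0],[0.98,0.525,0,0],[0.98,0.525,0,0],[0.98,0.525,0,0],[0.98,0.525,0,0],[0.98,0.525,0,0]]])

```text
time: 3.55
position: [0.4411, -0.1323, 0.253]
eef_rot: [0.707, 0.707, 0.0, 0.0]
contact_force: [-0.5, -0.8, 0.1]
finger_gap: 0.007
```

>>> arm_command(steps=[[[0.98,0.525,0,0],[0.98,0.525,0,0],[0.98,0.525,0,0],[0.98,0.525,0,0],[0,0,0.9,0],[0,0,0.9,0],[0,0,0.9,0],[0,0,0,0],[0,0,0,0]]])

```text
time: 4.68
position: [0.5248, 0.0233, 0.1461]
eef_rot: [0.706, 0.708, 0.0, 0.001]
contact_force: [0.5, 0.1, 0.1]
finger_gap: 0.006
```

>>> arm_command(steps=[[[0,0,0.8,0],[0,0,0.8,0],[0,0,0.7,0],[0,0,0,0],[0,0,0,0]]])

```text
time: 5.3
position: [0.5256, 0.0232, 0.0548]
eef_rot: [0.706, 0.708, 0.001, 0.001]
contact_force: [0.1, 0.3, 0.5]
finger_gap: 0.004
```

```bash
python3 - <<'E'
from h import *
s=capture("scene");print(state()["position"],state()["contact_force"])
cv2.imwrite("pics/pre.png",cv2.resize(s["frame"][130:260,220:400,::-1],None,fx=4,fy=4,interpolation=cv2.INTER_CUBIC))
E
```

```text
[0.5257054  0.02318338 0.05487187] [-0.28918302  0.60165605  0.2650375 ]
```

View pics/pre.png

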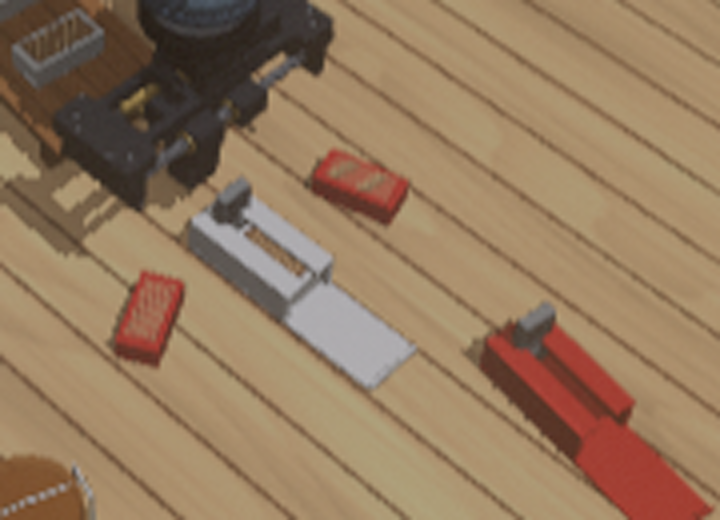

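The crop shows the shut fingers at (200,160), directly behind the tab at (232,200) and in line with it. Now I push.

>>> arm_command(steps=[[[0.3,0,0,0],[0.3,0,0,0],[0.3,0,0,0],[0.3,0,0,0],[0.3,0,0,0],[0.3,0,0,0],[0.25,0,0,0],[0,0,0,0],[0,0,0,0]]])

```text
time: 6.48
position: [0.5242, 0.1052, 0.0535]
eef_rot: [0.706, 0.709, -0.0, 0.001]
contact_force: [-0.5, -7.9, 7.6]
finger_gap: 0.005
```

>>> arm_command(steps=[[[0.05,0,0,0],[0.05,0,0,0],[0,0,0,0],[0,0,0,0]]])

```text
time: 6.98
position: [0.5241, 0.109, 0.0535]
eef_rot: [0.706, 0.709, -0.0, 0.001]
contact_force: [-1.5, -8.5, 7.3]
finger_gap: 0.006
```

>>> arm_command(steps=[[[0.05,0,0,0],[0,0,0,0],[0,0,0,0]]])

```text
time: 7.35
position: [0.5241, 0.111, 0.0535]
eef_rot: [0.706, 0.709, -0.001, 0.001]
contact_force: [-2.0, -8.0, 6.9]
finger_gap: 0.003
```

>>> arm_command(steps=[[[0.05,0,0,0],[0,0,0,0],[0,0,0,0]]])

```text
time: 7.72
position: [0.5241, 0.1129, 0.0534]
eef_rot: [0.706, 0.709, -0.001, 0.001]
contact_force: [-1.1, -8.8, 5.9]
finger_gap: 0.006
```

```bash
python3 - <<'E'
from h import *
s=capture("scene");print(state()["position"],state()["contact_force"])
cv2.imwrite("pics/push.png",cv2.resize(s["frame"][130:260,220:400,::-1],None,fx=4,fy=4,interpolation=cv2.INTER_CUBIC))
E
```

```text
[0.52409753 0.1129068  0.05345833] [-1.75875434 -8.36960301  7.55486186]
```

View pics/push.png

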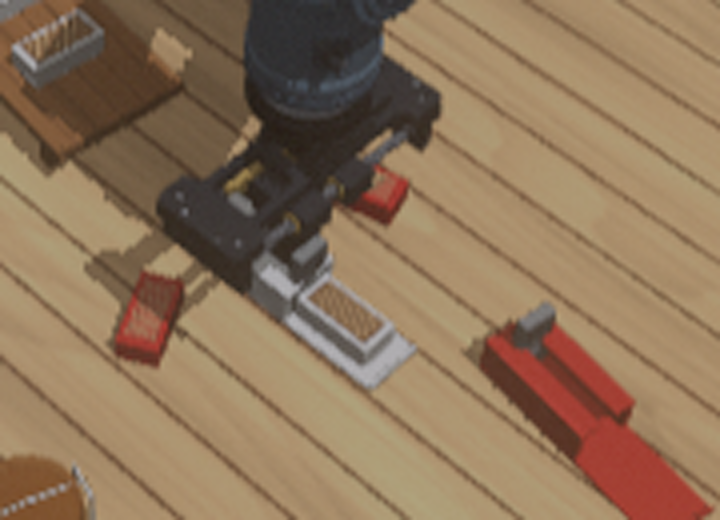

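The cassette is out on the tongue at (345,318). The spring force of about 8.4 N is short of 9 N, so I push on until I feel the stop.

>>> arm_command(steps=[[[0.05,0,0,0],[0,0,0,0],[0,0,0,0]]])

```text
time: 8.15
position: [0.5241, 0.1133, 0.0536]
eef_rot: [0.706, 0.709, -0.002, 0.002]
contact_force: [-1.9, -16.6, 8.5]
finger_gap: 0.01
```

>>> arm_command(steps=[[[0.05,0,0,0],[0,0,0,0],[0,0,0,0]]])

```text
time: 8.52
position: [0.5242, 0.1135, 0.0536]
eef_rot: [0.705, 0.709, -0.003, 0.003]
contact_force: [-3.7, -25.4, 10.0]
finger_gap: 0.0
```

The force rose sharply, so the slide is at its stop. I back off so the slide returns, then rise.

>>> arm_command(steps=[[[-0.3,0,0,0],[-0.4,0,0,0],[-0.4,0,0,0],[-0.4,0,0,0],[-0.5,0,0,0],[-0.5,0,0,0],[-0.3,0,-0.8,0],[0,0,-0.9,0],[0,0,-0.9,0],[0,0,0,0]]])

```text
time: 9.78
position: [0.5258, 0.0058, 0.1593]
eef_rot: [0.706, 0.708, 0.002, 0.002]
contact_force: [-0.4, -0.6, -0.3]
finger_gap: 0.005
```

```bash
python3 - <<'E'
from h import *
s=capture("scene");print(state()["position"],state()["contact_force"])
CAS=[box(-.015,.015,-.03,.03,0,.02)]
t=capture("top")
print([(r["conf"],px2w(s,r["location"],.024)) for r in look_for("cassette","scene")],[(r["conf"],px2w(t,r["location"],.024)) for r in look_for("cassette","top")])
cv2.imwrite("pics/out.png",np.hstack([cv2.resize(c["frame"][a:a+100,b:b+100,::-1],(400,400),interpolation=cv2.INTER_CUBIC) for c,a,b in((s,150,250),(t,190,160))]))
E
```

```text
[0.52448208 0.00596714 0.15731325] [-0.24262989  0.49163731 -0.90033815]
[(0.74, array([0.611472  , 0.07883153, 0.024     ])), (0.68, array([0.43357836, 0.09214356, 0.024     ])), (0.62, array([0.52638033, 0.1656906 , 0.024     ]))] [(0.74, array([0.4414072 , 0.07606143, 0.024     ])), (0.67, array([0.52889036, 0.16610881, 0.024     ]))]
```

View pics/out.png

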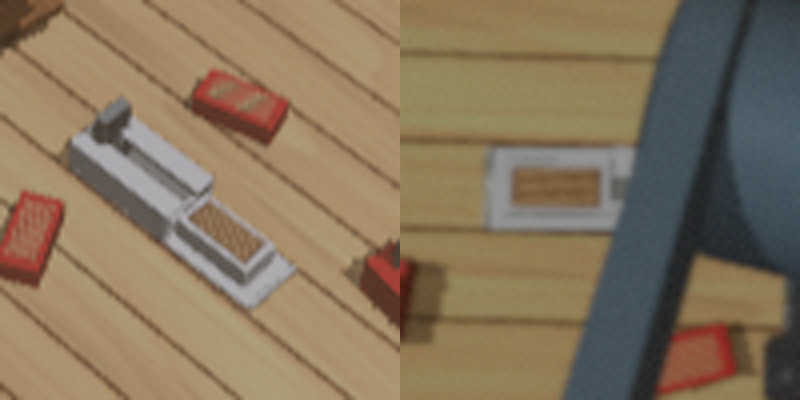

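The slide is back at rest at (115,115) in the left half. The cassette lies straight on the tongue at about (0.5265, 0.164). I move over it with the gripper partly open.

>>> arm_command(steps=[[[0.99,0,0,0],[0.99,0,0,0],[0.99,0,0,0],[0.99,0.03,0,0],[0,0,0.9,0],[0,0,0.9,0],[0,0,0,0],[0,0,0,0]]], gripper=0.4)

```text
time: 10.98
position: [0.5248, 0.1639, 0.0849]
eef_rot: [0.706, 0.708, -0.0, -0.0]
contact_force: [0.2, 1.0, 0.3]
finger_gap: 0.702
```

```bash
python3 - <<'E'
from h import *
s=capture("scene");st=state();print(st["position"],st["eef_rot"],st["finger_gap"])
t=capture("top")
cv2.imwrite("pics/over.png",np.hstack([cv2.resize(c["frame"][a:a+100,b:b+100,::-1],(400,400),interpolation=cv2.INTER_CUBIC) for c,a,b in((s,150,250),(t,190,160))]))
E
```

```text
[0.52551388 0.16387813 0.08571046] [7.06044413e-01 7.08167245e-01 5.24482945e-04 4.05645750e-04] 0.7025478816329059
```

View pics/over.png

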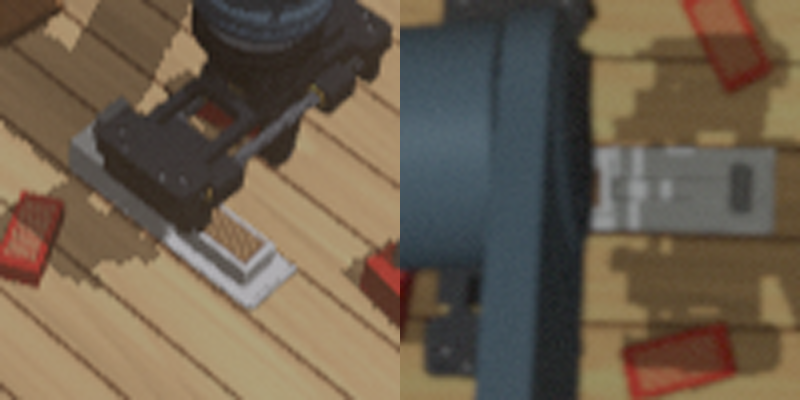

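The fingers straddle the cassette and are lined up with it. I descend and grip.

>>> arm_command(steps=[[[0,0,0.6,0],[0,0,0.6,0],[0,0,0.36,0],[0,0,0,0],[0,0,0,0]]])

```text
time: 11.7
position: [0.5256, 0.164, 0.0234]
eef_rot: [0.706, 0.708, 0.001, 0.001]
contact_force: [0.2, -0.6, -0.1]
finger_gap: 0.702
```

>>> arm_command(steps=[[[0,0,0,0],[0,0,0,0],[0,0,0,0],[0,0,0,0],[0,0,0,0],[0,0,0,0]]], gripper=-1)

```text
time: 12.45
position: [0.5249, 0.1639, 0.0225]
eef_rot: [0.706, 0.708, 0.0, 0.0]
contact_force: [-0.8, 0.2, 2.5]
finger_gap: 0.337
```

Gripped: the gap of 29.7 mm matches the 30 mm width. I lift and carry.

>>> arm_command(steps=[[[0,0,-0.4,0],[0,0,-0.7,0],[0,0,-0.8,0],[0,0,-0.8,0],[0,0,-0.8,0],[-0.4,0,0,0],[-0.8,0,0,0],[-0.8,0,0,0],[-0.8,0,0,0],[-0.8,-0.1,0,0]]])

```text
time: 13.7
position: [0.5202, 0.0182, 0.1611]
eef_rot: [0.706, 0.708, -0.001, -0.001]
contact_force: [-0.0, -0.2, 0.4]
finger_gap: 0.338
```

>>> arm_command(steps=[[[-0.8,0,0,0],[-0.8,0,0,0],[-0.8,0,0,0],[-0.8,-0.1,0,0],[-0.8,-0.1,0,0],[-0.8,-0.1,0,0],[-0.8,-0.1,0,0],[-0.8,0,0,0],[-0.55,0,0,0],[0,0,0,0]]])

```text
time: 14.95
position: [0.5054, -0.2594, 0.1616]
eef_rot: [0.707, 0.707, -0.0, -0.001]
contact_force: [-0.8, 1.0, -0.1]
finger_gap: 0.335
```

>>> arm_command(steps=[[[0,0,0,0.8],[0,0,0,0.9],[0,0,0,0.9],[0,0,0,0.9],[0,0,0,0.9],[0,0,0,0.9],[0,0,0,0.9],[0,0,0,0.9],[0,0,0,0.9],[0,0,0,0.9]]])

```text
time: 16.2
position: [0.5059, -0.2566, 0.1619]
eef_rot: [0.993, 0.118, -0.0, -0.001]
contact_force: [-1.1, 0.2, -0.0]
finger_gap: 0.337
```

>>> arm_command(steps=[[[0,0,0,0.9],[0,0,0,0.8],[0,0,0,0.5],[0,0,0,0],[0,0,0,0]]])

```text
time: 16.82
position: [0.506, -0.2574, 0.1621]
eef_rot: [0.999, -0.044, -0.0, -0.0]
contact_force: [0.4, 0.6, -0.1]
finger_gap: 0.336
```

```bash
python3 - <<'E'
from h import *
s=capture("scene");st=state();q=st["eef_rot"];print(st["position"],2*np.arctan2(q[1],q[0]),st["finger_gap"],st["joints"])
t=capture("top")
cv2.imwrite("pics/carry.png",np.hstack([cv2.resize(c["frame"][a:a+130,b:b+130,::-1],(400,400),interpolation=cv2.INTER_CUBIC) for c,a,b in((s,60,140),(t,190,290))]))
E
```

```text
[ 0.50603629 -0.25759022  0.16215443] -0.08928585398305156 0.33780346445514436 [-6.79873351e-01  2.62395561e-01  1.70356500e+00  9.69176084e-05
  1.17608961e+00  9.80171541e-01]
```

View pics/carry.png

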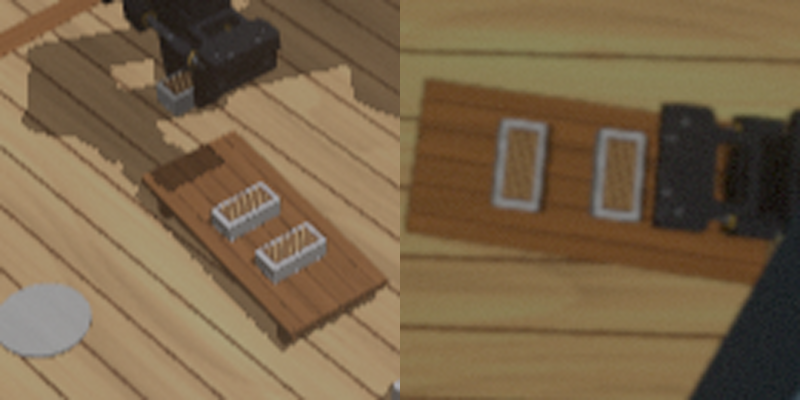

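The cassette is held level and its alignment with the row looks right. I lower it.

>>> arm_command(steps=[[[0,0,0.6,0],[0,0,0.7,0],[0,0,0.7,0],[0,0,0.4,0],[0,0,0.12,0],[0,0,0,0],[0,0,0,0]]])

```text
time: 17.8
position: [0.5068, -0.2587, 0.0626]
eef_rot: [0.999, -0.045, 0.001, 0.001]
contact_force: [-0.6, 0.3, 0.3]
finger_gap: 0.335
```

>>> arm_command(steps=[[[0,0,0.04,0],[0,0,0.03,0],[0,0,0,0],[0,0,0,0]]])

```text
time: 18.3
position: [0.5061, -0.2582, 0.0587]
eef_rot: [0.999, -0.045, 0.0, -0.0]
contact_force: [1.0, -0.6, -0.5]
finger_gap: 0.336
```

>>> arm_command(steps=[[[0,0,0.03,0],[0,0,0,0],[0,0,0,0]]])

```text
time: 18.68
position: [0.5062, -0.2582, 0.0585]
eef_rot: [0.999, -0.045, 0.0, 0.0]
contact_force: [-3.9, 3.1, 8.7]
finger_gap: 0.334
```

It touches the board, with 8.7 N upward. I release with a limited opening and rise.

>>> arm_command(steps=[[[0,0,0,0],[0,0,0,0],[0,0,0,0],[0,0,0,0],[0,0,-0.3,0],[0,0,-0.6,0],[0,0,-0.8,0],[0,0,-0.8,0],[0,0,-0.8,0],[0,0,-0.8,0]]], gripper=0.14)

```text
time: 19.92
position: [0.5061, -0.2581, 0.2236]
eef_rot: [0.999, -0.045, 0.0, 0.0]
contact_force: [-0.9, 0.2, -0.1]
finger_gap: 0.567
```

>>> arm_command(steps=[[[-0.6,0.6,-0.3,0],[-0.8,0.8,0,0],[-0.8,0.8,0,0],[-0.8,0.8,0,0],[-0.6,0.8,0,0],[0,0.8,0,0],[0,0.8,0,0],[0,0.8,0,0],[0,0,0,0]]])

```text
time: 21.05
position: [0.3395, -0.4938, 0.2341]
eef_rot: [0.999, -0.046, 0.0, 0.001]
contact_force: [0.4, 0.2, 0.4]
finger_gap: 0.566
```

```bash
python3 - <<'E'
from h import *
s=capture("scene");t=capture("top");print(state()["position"])
P={}
for n,p0 in(("r1",[.518,-.121,-.1]),("r2",[.512,-.188,-.09]),("new",[.506,-.258,-.09])):
    p0=np.array(p0)
    for k,c in(("top",t),("scene",s)):
        try: p,f=fit([(c,white(c,ROW,p0,.04))],ROW,p0,.04);print(n,k,p.round(4),round(f,3));P[n,k]=p
        except Exception as e: print(n,k,e)
for k in("top","scene"):
    if ("new",k) in P:
        a,b=P["new",k],P["r2",k];y=-.09;d=a[:2]-b[:2];print(k,"in row_frame x,y",d@[np.cos(y),np.sin(y)],d@[-np.sin(y),np.cos(y)])
cv2.imwrite("pics/end.png",np.hstack([cv2.resize(c["frame"][a:a+130,b:b+130,::-1],(400,400),interpolation=cv2.INTER_CUBIC) for c,a,b in((s,80,180),(t,190,290))]))
E
```

```text
[ 0.34006651 -0.49165127  0.23376954]
r1 top [ 0.5184 -0.1208 -0.1056] 0.049
r1 scene [ 0.5156 -0.1212 -0.1558] 0.303
r2 top [ 0.5135 -0.1889 -0.0889] 0.046
r2 scene [ 0.5108 -0.1867 -0.0535] 0.436
new top [ 0.5074 -0.2606 -0.0907] 0.06
new scene [ 0.5054 -0.2575 -0.1121] 0.296
top in row_frame x,y 0.0003645943487150605 -0.07190143384872329
scene in row_frame x,y 0.001009069521195509 -0.07101307767056039
```

View pics/end.png

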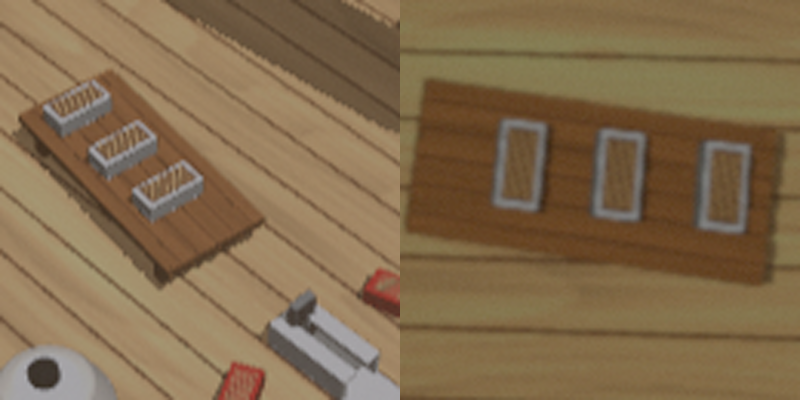

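The three cassettes lie in a row with windows up. The new one is at (723,187), 71–72 mm from its neighbour, with ends in line within 1 mm. The slide is at rest.

```bash
python3 -c "
from bench import *
print(finish_job())"
```

```text
the job is handed in; nothing more can be done
None
```

The cassette is out of the white dispenser and lies window up on the shelf at the free -y end of the row; the job was handed in at about 21 s, and no verdict came back.

- **Ejecting:** I pushed the slide until the force jumped to 25 N at its stop. The cassette came out onto the tongue, and the pictures show the slide back at rest.
- **Placing:** The last top-view fit puts the cassette 71.9 mm from its neighbour, against about 68 mm between the first two. Its ends are in line within 1 mm, and it is parallel within about 0.02 rad.
- **Row cassettes:** The top-view fit puts both within 1 mm of where they started.
- **Bystanders:** I did not re-measure the humidifier, jar and coasters at the end, but the arm did not come near them.
- **Disagreements:** The scene-camera fits of the shelf cassettes were poor, with 30–44% silhouette mismatch and yaws up to 0.05 rad off the top view. Their spacing of 71.0 mm still agreed. An upward force of about 7 N showed during the push, but nothing came of it.

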